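# Fit the sprung load between the contact cups of the amplifier test box

## Robot

A 6-joint arm with a two-finger parallel gripper is mounted at the origin on the work surface. World frame = base frame: x ahead of the robot, y to its left, z up, the work surface at z = 0. Lengths are in m, angles in rad, forces in N, time in s.
With the tool pointing down it reaches from about 0.4 to 0.825 m from the base axis. Payload 7 kg.
Tool frame: the origin (TCP) lies midway between the tips of the shut fingers; the grasp point (between the pads) lies 19 mm behind it; z points along the fingers, y is the line along which they close (so a half turn about z gives the same grasp; the last joint's range is limited). The gripper opens to 88 mm and grips with 3 to 60 N. Pads are 19 mm wide; open, the fingers measure 130 mm over their backs; the gripper's body (78 mm by 193 mm) begins 47 mm behind the grasp point.
Start: joints at [1.462, 0.359, 0.012, 0, -1.224, -0.288], TCP at [0.261, 0.623, 0.187] pointing down, gripper open.
Joint ranges: [-3.07, 3.07], [-1.43, 2.12], [-1.02, 1.25], [-3.03, 1.67], [-3.05, -0], [-3.03, 3.03]. Speed limits (rad/s): [2.39, 2.39, 3.01, 3.14, 3.14, 3.14].

## Interface

Orientations are given as [roll, pitch, yaw] about the fixed x, y, z axes, in that order (R = Rz(yaw) Ry(pitch) Rx(roll)).
In Python, from station import arm gives the robot as it stands.
- The arm moves only by the tool servo_tool, never from a script. Its argument "deltas" is a list of rows, each a list of 7 numbers: the closure, from -1 (fully open) to 1 (shut), then the shift along the tool's x, y, z in mm, then the turn, a rotation vector about the tool's x, y, z in degrees. In form: [[gripper, x, y, z, ax, ay, az], ...]. A call has 1 to 20 rows; each row shifts and turns the commanded pose from where the row before left it, along the tool's axes as they then stand; what a row does not reach is not made up. A row lasts 1/12 s, in which the tool goes at most 41.7 mm and 7.16 degrees, less where a joint would pass 70% of its speed; a pose out of reach is approached as far as the arm can. A call is refused whole if a number of a shift passes 41.7 or a number of a turn 7.16, either way. A call with a gripper value outside its range is refused whole. The fingers move at their own pace and stop on an object; "squeeze" is the grip in N (left out, the last holds). Time passes only in rows, so rows that do not move let the fingers close. It gives the time, the measured TCP pose, the force, the opening and the grip force at its end, in the units of the state.
- arm.get_state(): the state, without advancing time (a new reading comes with each control period).
- arm.grab_frame(name): name is "side" or "top"; returns a dict with "color" (384x512x3 uint8, red, green, blue), "K" (3x3 intrinsics, pixels), "distortion" ([k1, k2, p1, p2, k3] as OpenCV has them; the pictures are not rectified), "position" and "orientation" of the camera in the world. Camera axes: x right, y down, z forward; pixel columns grow to the right and rows downward; lengths in m; the calibration is good to about 2 mm. A picture is of the moment at which its call begins. There is no depth.
- arm.job_done(): hands the job in; it is judged then, once.
Trained networks look in a picture, given as the dict that the camera call returned (one of the last four; its "shot" number tells which), for a name from the list of things; names that differ only in an ending like _2 or _b are one class to them, and where a whole thing is asked for, a point or a joint stands for the part that bears it (a point fixed in the world has none). Each returns a list of dicts, best first, with "conf" (0 to 1); they miss things now and then, are a little off and sometimes report something else, mostly with a low value. They report only what shows in the picture. A call takes as long as a camera call. They do not tell look-alikes from the thing itself.
- arm.recognise(query, picture): "at" ([x, y, z] in m, in the coordinates of the camera as it stood for that picture, good to about 4 mm: the middle of the surface that is visible of it).
The state is a dict: "t": time; "q": joint angles; "qd": joint speeds; "joint_efforts": joint torques, N m; "eef_pos": TCP position; "ee_rot": TCP orientation; "force": force on the tool from outside, world axes, zero at the start; "moment": the same for the moment, N m; "width": finger opening in m; "gripper_force": force on a finger pad.
Only numpy, scipy, OpenCV 4.12 (cv2) and the standard library are available. Lean on these libraries where they do the work, as an engineer would, in place of code of your own. Each camera call takes 0.05 s, during which the arm holds its last target. There are 200 camera calls.

## Task

Pick up the sprung load, the white cement block whose two steel spring pins each carry an upright black thumb lug, squeeze its lugs together so the pins draw in, and fit it between the two round brass cups on top of the amplifier test box. Let go so that the pins spring out into the cups and the load stays held between them, lugs up.

Things in the scene. Friction and masses are not known exactly. Their poses are not given: they have to be found in the camera images.
- load_grip (a point): Sprung load, lying lugs up: white cement block 24 long (y) x 30 x 32 mm high, a steel spring pin with a black lug at each end, 0.17 kg, same either way round. Point: midway between the lugs, 46 mm above the underside, 24 above the pins' centre line, 18 above the pins' upper sides, 14 below the lugs' tops. y along the pins, z up. Not the two blocks without lugs (fixed pins).
- cradle (a point): Point midway between the two brass cups, on their common axis, 38 mm above the grey test box's top (box fixed, 160 x 210 mm, 70 high). y runs cup to cup, z up. Cups face each other: mouths 136 mm apart, 6 deep, bore 36, outside 44 across, rims 22 above the point. Load fits with its pins' line at or just below this point; room for fingers between the cups.
- pin_a (a joint): Push-in of the steel pin on the load's +y side, m: 0 out, 0.014 fully in; spring 3 N rising to 9 N; about 0.002 when seated. Pin 12 mm thick, round tip; its lug (20 wide, 5 thick, facing along y) slides with it. Lugs' outer faces 63 mm apart free, 35 mm squeezed; over the pin tips 152 mm free, 124 mm squeezed. Each pin sticks out 44 mm past its lug.
- pin_b (a joint): The same for the pin and lug on the load's -y side.
Things that resemble listed ones, but are neither listed nor needed, are in the scene too. Leave any turquoise look-alike of the part that bears load_grip alone.

How it is judged:
On the way:
1. the load is off the desk with a pin pushed in (height (world z) of load_grip above 0.09 m and value of joint any of pin_a, pin_b above 0.006 m), for 0.1 s.
At the end, for the whole second after the job is handed in: The load hangs between the two cups with both pins sprung out into them (each pushed in less than 6.5 mm), its pins' line within 10 degrees of the cups' line, its middle within 20 mm across, 10 mm along and about 15 mm in height of the point between the cups, lugs up within 28 degrees (x of load_grip in the frame of cradle between -0.02 and 0.02 m and y of load_grip in the frame of cradle between -0.01 and 0.01 m and z of load_grip in the frame of cradle between 0.008 and 0.038 m and angle between the y axis of load_grip and the y axis of cradle, either way round below 0.18 rad and angle between load_grip's own z axis and vertical below 0.5 rad and value of joint each of pin_a, pin_b below 0.0065 m); the robot touches nothing.
It also fails if it takes over 37 s, if anything falls off the work surface, if the arm or the gripper's body presses on something with over 40 N, if the wrist force passes 120 N, or if a joint passes its speed limit or range.

## Working session

There is one attempt and no reset: what is moved stays moved. The work goes in short steps, Python scripts to look and compute and a tool call to move; the robot and the scene stay as the last step left them, time stands still between calls to the robot, and variables do not carry over. Pictures are saved under pics/ and viewed, at most 10 in all, crops included, and the job is handed in when it is done.

Besides the shell and the picture viewer there is one more tool, called as name([rows], argument=value, ...), one row to a line, values as JSON. servo_tool: Moves the arm, as the interface text tells. Its arguments: {"type":"object","properties":{"deltas":{"type":"array","items":{"type":"array","items":{"type":"number"}}},"squeeze":{"type":"number"}},"required":["deltas"]}

```bash
mkdir -p pics
cat > h.py <<'E'
import numpy as np, cv2
from scipy.spatial.transform import Rotation as R
from station import arm
def rot(f):
    o=np.array(f["orientation"],float)
    return o if o.shape==(3,3) else (R.from_euler('xyz',o).as_matrix() if o.size==3 else R.from_quat(o).as_matrix())
def toworld(f,p): return rot(f)@np.array(p)+np.array(f["position"])
def pix2plane(f,uv,z):
    p=cv2.undistortPoints(np.array([[uv]],float),np.array(f["K"]),np.array(f["distortion"]))[0,0]
    d=rot(f)@np.array([p[0],p[1],1]); o=np.array(f["position"]); return o+d*(z-o[2])/d[2]
def proj(f,P):
    Rm=rot(f); rv=cv2.Rodrigues(Rm.T)[0]; t=-Rm.T@np.array(f["position"])
    return cv2.projectPoints(np.array(P,float).reshape(-1,3),rv,t,np.array(f["K"]),np.array(f["distortion"]))[0][:,0]
def save(f,n): cv2.imwrite("pics/"+n,f["color"][:,:,::-1])
E
python3 - <<'E'
from h import *
for n in("side","top"):
    f=arm.grab_frame(n); save(f,n+"1.png"); print(n,f["position"],f["orientation"],f["K"][0][0])
    for q in("load_grip","cradle","pin_a"):
        try:
            for r in arm.recognise(q,f)[:4]: print(q,round(r["conf"],2),toworld(f,r["at"]).round(3),proj(f,toworld(f,r["at"])).round(0))
        except Exception as e: print(q,e)
s=arm.get_state(); print(s)
E
```

```text
side [ 0.26136421 -0.62959608  0.68871539] [-2.28635171  0.01238926 -0.62075736] 384.29530720260954
load_grip 0.91 [ 0.598 -0.19   0.029] [[267. 250.]]
load_grip 0.88 [0.809 0.081 0.025] [[269. 159.]]
load_grip 0.62 [ 0.683 -0.425  0.027] [[373. 305.]]
cradle 0.58 [0.483 0.148 0.067] [[153. 178.]]
pin_a 0.78 [ 0.656 -0.411  0.028] [[359. 306.]]
pin_a 0.72 [ 0.592 -0.214  0.028] [[272. 258.]]
pin_a 0.67 [ 0.71  -0.446  0.029] [[391. 304.]]
pin_a 0.62 [0.785 0.087 0.024] [[261. 161.]]
top [ 0.55770144 -0.07324486  0.95282561] [-3.04841692 -0.03142451 -1.56185278] 374.5361445710313
load_grip 0.78 [0.816 0.089 0.024] [[183. 124.]]
load_grip 0.76 [ 0.686 -0.417  0.028] [[381. 177.]]
load_grip 0.58 [ 0.603 -0.181  0.027] [[290. 209.]]
cradle 0.73 [0.5   0.205 0.069] [[127. 250.]]
pin_a 0.57 [ 0.615 -0.141  0.026] [[273. 204.]]
pin_a 0.57 [ 0.651 -0.399  0.024] [[374. 191.]]
pin_a 0.53 [ 0.717 -0.445  0.028] [[391. 166.]]
pin_a 0.48 [ 0.591 -0.219  0.027] [[304. 214.]]
{'t': 0.4, 'q': array([ 1.46207447e+00,  3.58725277e-01,  1.18012618e-02, -5.87538240e-05,
       -1.22408182e+00, -2.88095022e-01]), 'qd': array([ 0.00175619, -0.00121348,  0.00129654,  0.00221416,  0.00020471,
        0.00110258]), 'joint_efforts': array([ 1.03055630e-03, -5.81673539e+01,  2.92921472e+01,  6.99331507e+00,
        1.08746471e-02, -6.56509565e-05]), 'eef_pos': array([0.26085991, 0.62246911, 0.18712653]), 'ee_rot': array([ 3.14137608e+00, -6.55068078e-06, -3.96836850e-01]), 'force': array([ 0.55941948, -0.71050729,  0.02133271]), 'moment': array([-0.03950349,  0.04340868, -0.02638679]), 'gripper_force': 0.0, 'width': 0.08743693819648472}
```

Run:
```python
import cv2,numpy as np
a=cv2.imread("pics/side1.png");b=cv2.imread("pics/top1.png")
cv2.imwrite("pics/s1.png",cv2.resize(a,(800,600),interpolation=cv2.INTER_CUBIC));cv2.imwrite("pics/t1.png",cv2.resize(b,(800,600),interpolation=cv2.INTER_CUBIC))
```

```text
(no output)
```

View pics/s1.png

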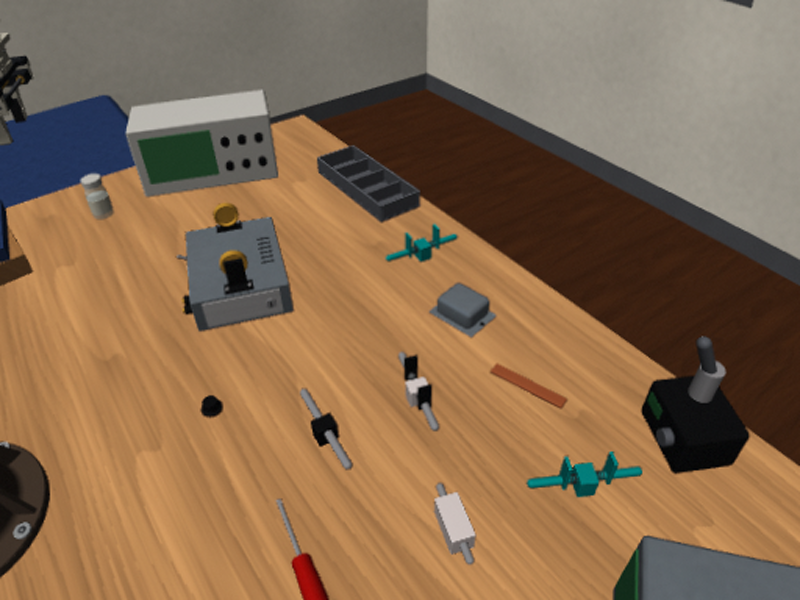

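View pics/t1.png

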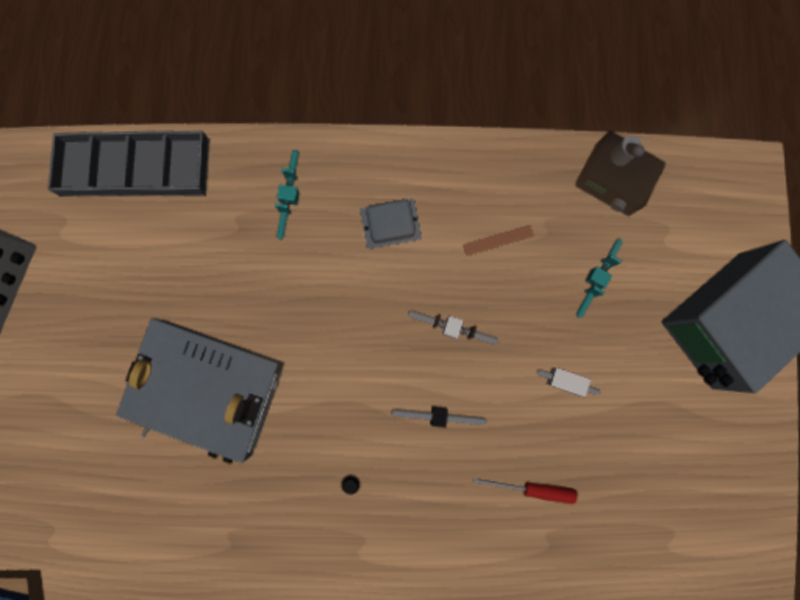

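The side and top views (800 px wide) both show the load: side (418,388), top (453,327), about (0.60,-0.185). The test box has its cups at top (139,372) and (237,409). Next I'll take enlarged crops for the exact poses.

Run:
```python
import cv2,numpy as np
a=cv2.imread("pics/side1.png");b=cv2.imread("pics/top1.png")
def c(i,x,y,w,h,s): return cv2.resize(i[y:y+h,x:x+w],None,fx=s,fy=s,interpolation=cv2.INTER_CUBIC)
# top-left: top load(255,190,80,60) x5 ; etc -> each 400x300
l=np.vstack([c(b,250,180,80,60,5),c(a,235,215,80,60,5)])
r=np.vstack([c(b,70,200,120,90,400/120),c(a,110,120,100,75,4)])
cv2.imwrite("pics/z1.png",np.hstack([l,r]))
```

```text
(no output)
```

View pics/z1.png

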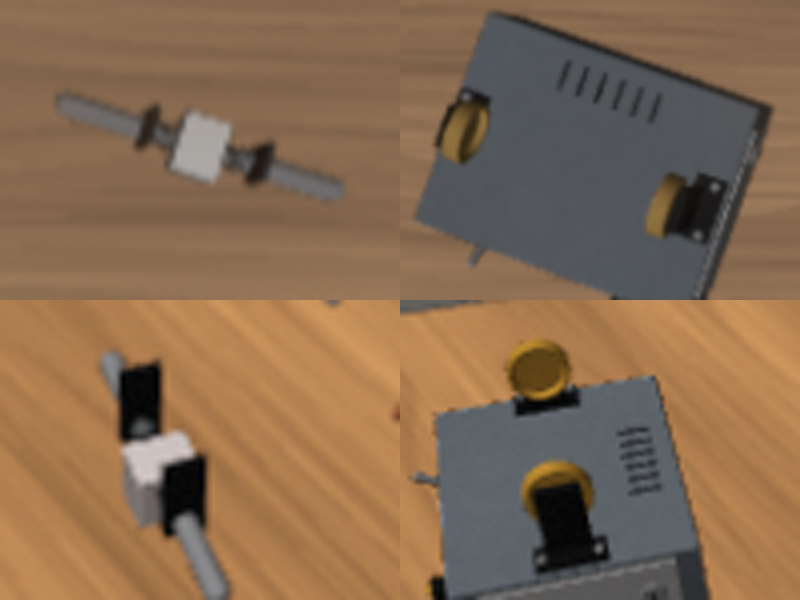

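```bash
cat > m.py <<'E'
from h import *
from scipy.optimize import least_squares
fs={n:arm.grab_frame(n) for n in("top","side")}
# load: params x,y,yaw at pins z=.022 ; pts local
L=[("top",(261.6,200.6),(0,.076,.022)),("top",(318.4,217.6),(0,-.076,.022)),("top",(290,209),(0,0,.032)),
("side",(256.6,226.3),(0,.076,.022)),("side",(279.2,274),(0,-.076,.022)),("side",(267,245.2),(0,0,.032))]
def P(p,l): c,s=np.cos(p[2]),np.sin(p[2]); return np.array([p[0]+c*l[0]-s*l[1],p[1]+s*l[0]+c*l[1],l[2]])
def fit(obs,p0):
    r=least_squares(lambda p:np.concatenate([proj(fs[n],P(p,l))[0]-uv for n,uv,l in obs]),p0); return r.x,r.fun.reshape(-1,2).round(1)
l,res=fit(L,[.6,-.185,0]); print("load",l,np.degrees(l[2]),res.tolist())
w,h=.08,.105
B=[("top",(97.6,203.6),(w,h,.07)),("top",(74.5,265.1),(-w,h,.07)),
("side",(119,148.2),(-w,h,.07)),("side",(173.7,139.3),(w,h,.07)),("side",(184.2,182.5),(w,-h,.07)),("side",(121.8,194.2),(-w,-h,.07))]
b,res=fit(B,[.49,.13,-.3]); print("box",b,np.degrees(b[2]),res.tolist())
C=[("side",(145,137.5),(0,.068,.108)),("side",(149.2,168.2),(0,-.07,.108)),("top",(91.5,239),(0,.068,.108)),("top",(148.3,261.5),(0,-.068,.108))]
c,res=fit(C,b); print("cup",c,np.degrees(c[2]),res.tolist())
out=[]
for n,(x,y,ww,hh) in(("top",(70,200,120,90)),("side",(110,120,100,75))):
    s=400//ww*1.0 if n=="side" else 400/120
    im=cv2.resize(fs[n]["color"][y:y+hh,x:x+ww,::-1],(800,600)[0:2] if 0 else (400,300),interpolation=cv2.INTER_CUBIC)
    s=400/ww
    for sy,col in((.068,(0,0,255)),(-.068,(0,255,0))):
        t=np.linspace(0,2*np.pi,60); 
        pts=np.array([P(c,(.022*np.cos(a),sy,.108+.022*np.sin(a))) for a in t])
        cv2.polylines(im,[((proj(fs[n],pts)-[x,y]+.5)*s).astype(int)],True,col,1)
    out.append(im)
for n,(x,y,ww,hh) in(("top",(250,180,80,60)),("side",(235,215,80,60))):
    s=5; im=cv2.resize(fs[n]["color"][y:y+hh,x:x+ww,::-1],(400,300),interpolation=cv2.INTER_CUBIC)
    q=[P(l,v) for v in((0,.076,.022),(0,-.076,.022),(-.01,.0315,.06),(.01,.0315,.06),(-.01,-.0315,.06),(.01,-.0315,.06))]
    for u in (proj(fs[n],q)-[x,y]+.5)*s: cv2.circle(im,tuple(int(v) for v in u),3,(0,0,255),-1)
    out.append(im)
cv2.imwrite("pics/o1.png",np.hstack([np.vstack(out[:2]),np.vstack(out[2:])]))
E
python3 m.py
```

```text
load [ 0.60378779 -0.18269365 -0.28946797] -16.585293162175123 [[-0.9, -0.6], [0.3, 0.3], [0.3, -0.2], [-0.6, -0.8], [0.3, 0.7], [0.1, 0.5]]
box [ 0.5010501   0.20627388 -0.33070753] -18.94814551096916 [[0.4, -0.9], [0.2, 1.0], [-0.4, -0.3], [0.5, -1.2], [0.8, -0.5], [-1.2, 0.4]]
cup [ 0.50207999  0.20964742 -0.34047976] -19.508053176685706 [[0.1, 0.4], [-0.5, -1.0], [1.1, 0.5], [-0.6, -0.6]]
```

View pics/o1.png

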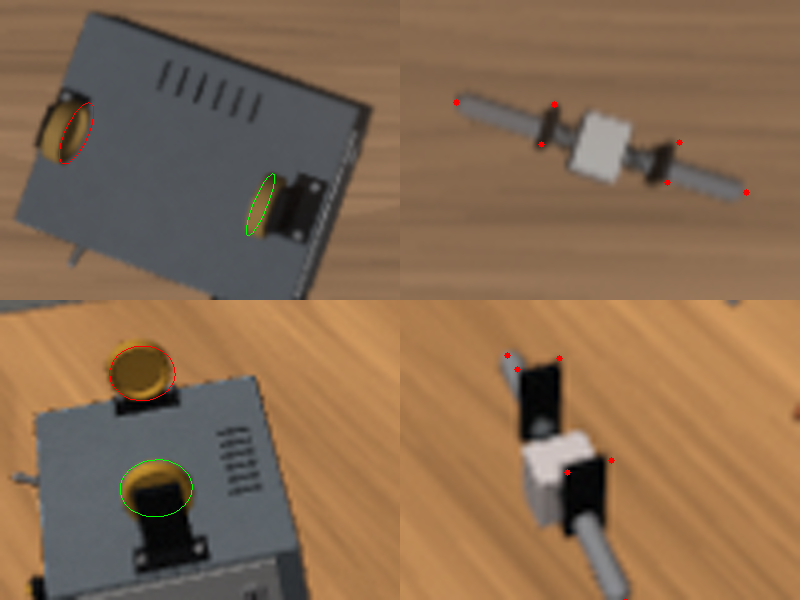

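The load fits at (0.604,-0.183), yaw -16.6°, and the cups at about (0.5025,0.211), yaw about -19.3°. In the overlay, residuals are within 1–2 px. Now I'll approach.

servo_tool([
  [-1, 26, 25.4, -2, 0, 0, 0],
  [-1, 26, 25.4, -2, 0, 0, 0],
  [-1, 26, 25.4, -2, 0, 0, 0],
  [-1, 26, 25.4, -2, 0, 0, 0],
  [-1, 26, 25.4, -2, 0, 0, 0],
  [-1, 26, 25.4, -2, 0, 0, 0],
  [-1, 26, 25.4, -2, 0, 0, 0],
  [-1, 26, 25.4, -2, 0, 0, 0],
  [-1, 26, 25.4, -2, 0, 0, 0],
  [-1, 26, 25.4, -2, 0, 0, 0],
  [-1, 26, 25.4, 0, 0, 0, 0],
  [-1, 26, 25.4, 0, 0, 0, 0],
  [-1, 26, 25.4, 0, 0, 0, 0],
  [-1, 26, 25.4, 0, 0, 0, 0],
  [-1, 26, 25.4, 0, 0, 0, 0],
  [-1, 26, 25.4, 0, 0, 0, 0],
  [-1, 26, 25.4, 0, 0, 0, 0],
  [-1, 26, 25.4, 0, 0, 0, 0],
  [-1, 26, 25.4, 0, 0, 0, 0],
  [-1, 26, 25.4, 0, 0, 0, 0],
])

```text
t: 2.17
eef_pos: [0.5446, -0.0488, 0.2077]
ee_rot: [-3.141, -0.001, -0.397]
force: [0.8, 0.5, 0.7]
width: 0.0875
gripper_force: 0.0
```

servo_tool([
  [-1, 26.9, 25.3, 0, 0, 0, 0],
  [-1, 26.9, 25.3, 0, 0, 0, 0],
  [-1, 26.9, 25.3, 0, 0, 0, 0],
  [-1, 26.9, 25.3, 0, 0, 0, 0],
  [-1, 0, 0, 20, 0, 0, -3],
  [-1, 0, 0, 25, 0, 0, -3.1],
  [-1, 0, 0, 25, 0, 0, 0],
  [-1, 0, 0, 20, 0, 0, 0],
  [-1, 0, 0, 0, 0, 0, 0],
  [-1, 0, 0, 0, 0, 0, 0],
])

```text
t: 3.0
eef_pos: [0.6037, -0.182, 0.1168]
ee_rot: [3.141, 0.002, -0.29]
force: [-0.9, -0.3, 1.2]
width: 0.0878
gripper_force: 0.0
```

```bash
cat > v.py <<'E'
from h import *
import sys
n,cam,X,Y,Z,w=sys.argv[1],sys.argv[2],*map(float,sys.argv[3:7])
f=arm.grab_frame(cam); u=proj(f,[X,Y,Z])[0]; w=int(w); h=w*3//4
x=int(np.clip(u[0]-w/2,0,512-w)); y=int(np.clip(u[1]-h/2,0,384-h)); print(x,y,800/w)
cv2.imwrite("pics/"+n,cv2.resize(f["color"][y:y+h,x:x+w,::-1],(800,600),interpolation=cv2.INTER_CUBIC))
E
python3 v.py a2.png side .604 -.183 .06 128
```

```text
203 189 6.25
```

View pics/a2.png

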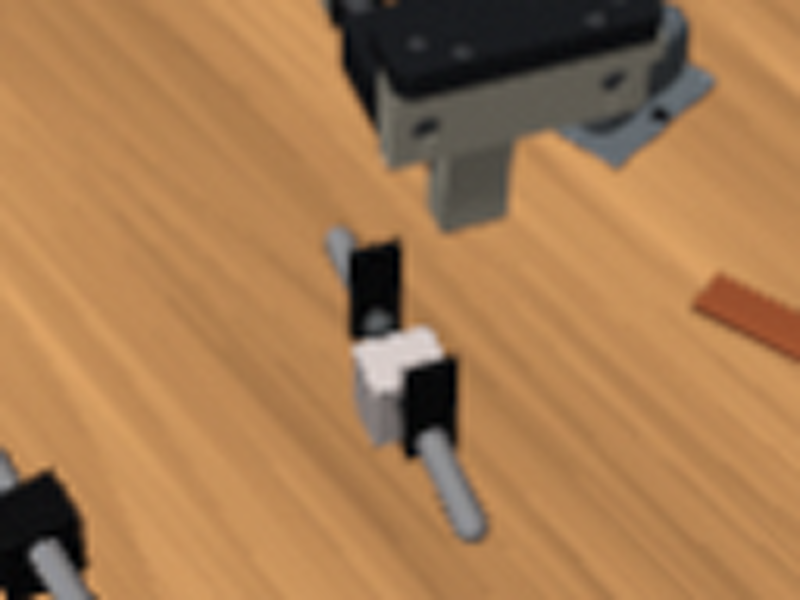

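The picture shows the load undisturbed at (405,380), with the finger above and aligned across the pin line. I'll descend to just above the pins and squeeze.

servo_tool([
  [-1, 0, 0, 25, 0, 0, 0],
  [-1, 0, 0, 25, 0, 0, 0],
  [-1, 0, 0, 20, 0, 0, 0],
  [-1, 0, 0, 8, 0, 0, 0],
  [-1, 0, 0, 5, 0, 0, 0],
  [-1, 0, 0, 0, 0, 0, 0],
  [-1, 0, 0, 0, 0, 0, 0],
])

```text
t: 3.63
eef_pos: [0.6055, -0.182, 0.0359]
ee_rot: [-3.141, -0.002, -0.29]
force: [-0.2, -0.8, -0.1]
width: 0.0877
gripper_force: 0.0
```

servo_tool([
  [1, 0, 0, 0, 0, 0, 0],
  [1, 0, 0, 0, 0, 0, 0],
  [1, 0, 0, 0, 0, 0, 0],
  [1, 0, 0, 0, 0, 0, 0],
  [1, 0, 0, 0, 0, 0, 0],
  [1, 0, 0, 0, 0, 0, 0],
  [1, 0, 0, 0, 0, 0, 0],
  [1, 0, 0, 0, 0, 0, 0],
  [1, 0, 0, 0, 0, 0, 0],
  [1, 0, 0, 0, 0, 0, 0],
], squeeze=30)

```text
t: 4.47
eef_pos: [0.6042, -0.1819, 0.0342]
ee_rot: [3.142, 0.0, -0.29]
force: [-0.4, 0.5, -0.1]
width: 0.0268
gripper_force: 0.0
```

```bash
python3 v.py a3.png side .604 -.183 .03 100; python3 -c "
from station import arm
s=arm.get_state();print(s['width'],s['gripper_force'])"
```

```text
217 208 8.0
0.02243767267052313 0.0
```

View pics/a3.png

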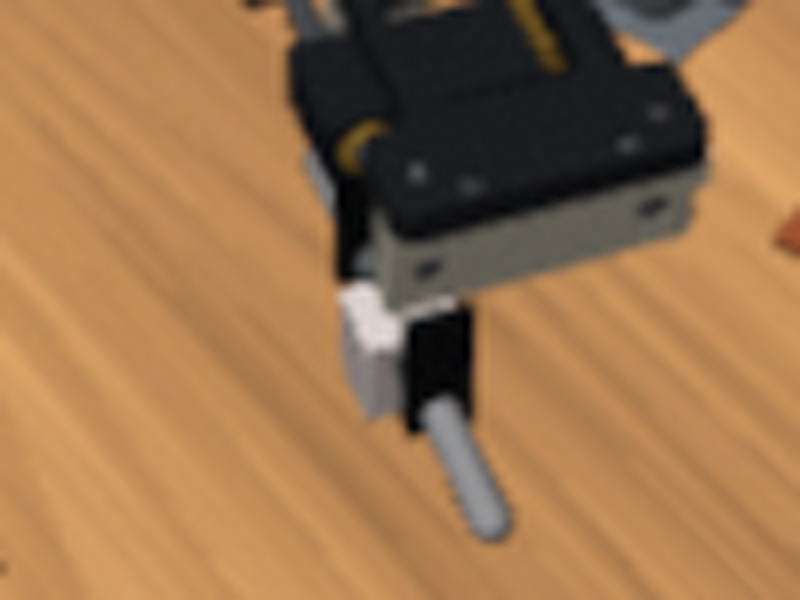

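Run:
```python
from h import *
f=arm.grab_frame("side"); s=arm.get_state(); M=R.from_euler('xyz',s["ee_rot"]).as_matrix(); p=s["eef_pos"]
T=lambda v:p+M@np.array(v)/1000
# body end-face corners (tool y +97 => world -y side)
P=[T(v) for v in((-39,97,-66),(39,97,-66),(0,11,0),(0,97,-66))]
print(((proj(f,P)-[217,208]+.5)*8).round())
# a2: finger tip
q=np.array([.6037,-.182,.1168]); print(((proj(f,[q+M@np.array([x,y,0])/1000 for x,y in((-9.5,65),(9.5,65),(-9.5,44),(9.5,44))])-[203,189]+.5)*6.25).round())
```

```text
[[394. 450.]
 [693. 364.]
 [418. 327.]
 [545. 407.]]
[[448. 336.]
 [504. 321.]
 [424. 289.]
 [479. 274.]]
```

```bash
sed -i 's/^cv2.imwrite/s=arm.get_state(); M=R.from_euler("xyz",s["ee_rot"]).as_matrix()\nprint(((proj(f,[s["eef_pos"]+M@np.array(v)\/1000 for v in((-39,97,-66),(39,97,-66),(-39,-97,-66),(39,-97,-66),(0,0,0))])-[x,y]+.5)*800\/w).round())\ncv2.imwrite/' v.py; python3 v.py a4.png top .604 -.183 .03 160
```

```text
210 148 5.0
[[597. 442.]
 [644. 279.]
 [192. 317.]
 [242. 154.]
 [403. 305.]]
```

View pics/a4.png

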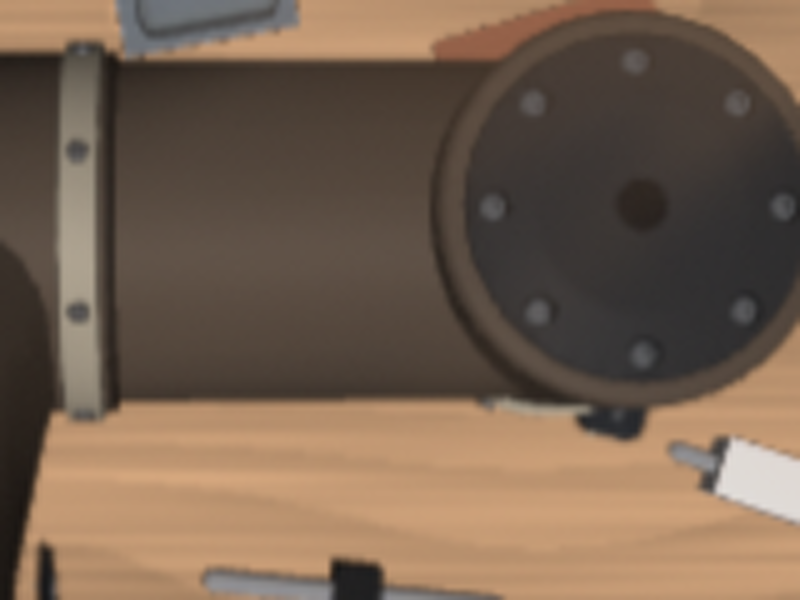

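Run:
```python
from h import *
f=arm.grab_frame("side")
M=R.from_euler('xyz',[3.1415,0,-.29]).as_matrix()
for dz in(0,.03,.04,.05):
    q=np.array([.6037,-.182,.1168+dz]); p=np.array([.6042,-.182,.0342+dz])
    print(dz,((proj(f,[q+M@np.array([x,65,0])/1000 for x in(-9.5,9.5)])-[203,189]+.5)*6.25).round().tolist(),((proj(f,[p+M@np.array(v)/1000 for v in((-39,97,-66),(39,97,-66))])-[217,208]+.5)*8).round().tolist())
M=R.from_euler('xyz',[3.1415,0,-.397]).as_matrix()
for dz in(0,.045):print(proj(f,[np.array([.261,.6225,.187+dz])+M@np.array([x,y,z])/1000 for x,y,z in((0,44,0),(0,65,0),(39,97,-66))])*1.5625)
s=arm.get_state();print(s["t"],s["width"],s["gripper_force"],s["force"])
```

```text
0 [[448.0, 336.0], [504.0, 321.0]] [[394.0, 450.0], [693.0, 365.0]]
0.03 [[450.0, 271.0], [508.0, 256.0]] [[395.0, 370.0], [702.0, 284.0]]
0.04 [[450.0, 249.0], [509.0, 233.0]] [[395.0, 342.0], [705.0, 256.0]]
0.05 [[451.0, 226.0], [510.0, 210.0]] [[395.0, 314.0], [708.0, 227.0]]
[[ 15.58520325 158.64821641]
 [ 12.60076119 163.97397897]
 [ 15.36314876 135.73243274]]
[[  6.00242026 136.6405073 ]
 [  2.78653892 141.76549245]
 [  5.18105012 111.51154616]]
4.6667 0.010356974046864014 0.0 [ 0.34211817 -0.34194254  0.36221789]
```

The pictures contradict the reported tool height. Against the calibrated view, the fingers and body sit about 50 mm higher than `eef_pos` says, in a2 (440–508, 215–230), in a3 and in the start view. So the fingers closed above the lugs. I'll reopen, go down part of the way, and check before going on.

servo_tool([
  [-1, 0, 0, 0, 0, 0, 0],
  [-1, 0, 0, 0, 0, 0, 0],
  [-1, 0, 0, 0, 0, 0, 0],
  [-1, 0, 0, 0, 0, 0, 0],
  [-1, 0, 0, 0, 0, 0, 0],
  [-1, 0, 0, 0, 0, 0, 0],
  [-1, 0, 0, 0, 0, 0, 0],
  [-1, 0, 0, 0, 0, 0, 0],
  [-1, 0, 0, 0, 0, 0, 0],
  [-1, 0, 0, 0, 0, 0, 0],
  [-1, 0, 0, 10, 0, 0, 0],
  [-1, 0, 0, 10, 0, 0, 0],
  [-1, 0, 0, 5, 0, 0, 0],
  [-1, 0, 0, 5, 0, 0, 0],
  [-1, 0, 0, 0, 0, 0, 0],
  [-1, 0, 0, 0, 0, 0, 0],
])

```text
t: 6.0
eef_pos: [0.6039, -0.1819, 0.0036]
ee_rot: [3.141, 0.001, -0.29]
force: [-0.8, 0.5, -0.3]
width: 0.0876
gripper_force: 0.0
```

Run:
```python
from h import *
f=arm.grab_frame("side"); s=arm.get_state(); p=s["eef_pos"]; M=R.from_euler('xyz',s["ee_rot"]).as_matrix()
print(p,s["width"],s["force"])
x,y,w=212,200,100
im=cv2.resize(f["color"][y:y+75,x:x+w,::-1],(800,600),interpolation=cv2.INTER_CUBIC)
for dz,c in((.04,(0,255,0)),(.05,(0,0,255)),(.06,(255,0,0))):
    q=proj(f,[p+[0,0,dz]+M@np.array(v)/1000 for v in((-9.5,65,0),(9.5,65,0),(-39,97,-66),(39,97,-66))])
    print(dz,((q-[x,y]+.5)*8).round().tolist())
    for u in (q-[x,y]+.5)*8: cv2.circle(im,tuple(int(a) for a in u),3,c,-1)
cv2.imwrite("pics/a5.png",im)
```

```text
[ 0.60434028 -0.18193279  0.00411928] 0.08732782038548885 [ 0.53141548  0.21112143 -0.46786931]
0.04 [[497.0, 525.0], [565.0, 506.0], [435.0, 488.0], [736.0, 402.0]]
0.05 [[498.0, 501.0], [566.0, 482.0], [435.0, 461.0], [739.0, 375.0]]
0.06 [[498.0, 477.0], [567.0, 457.0], [435.0, 434.0], [742.0, 348.0]]
```

View pics/a5.png

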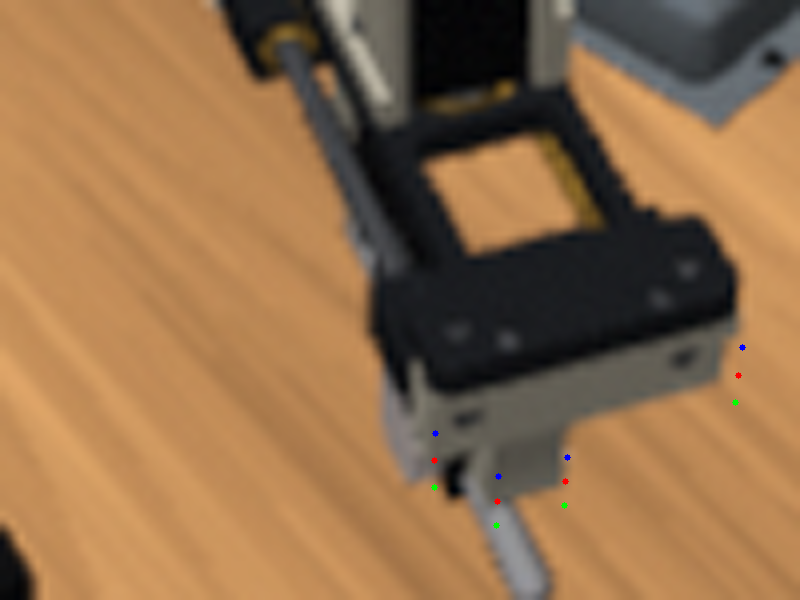

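The red markers (true height = reading + 50 mm) match the fingertip corners at (500,500) and (562,483). The finger sits about 3 mm to the +x side of the pin. I'll go down 18 mm, shift 3 mm, and squeeze.

servo_tool([
  [-1, -3, 0, 6, 0, 0, 0],
  [-1, 0, 0, 6, 0, 0, 0],
  [-1, 0, 0, 3, 0, 0, 0],
  [-1, 0, 0, 3, 0, 0, 0],
  [-1, 0, 0, 0, 0, 0, 0],
  [-1, 0, 0, 0, 0, 0, 0],
])

```text
t: 6.55
eef_pos: [0.6014, -0.1811, -0.0118]
ee_rot: [3.141, -0.001, -0.29]
force: [-6.0, 3.5, 18.4]
width: 0.0877
gripper_force: 9.2
```

servo_tool([
  [1, 0, 0, 0, 0, 0, 0],
  [1, 0, 0, 0, 0, 0, 0],
  [1, 0, 0, 0, 0, 0, 0],
  [1, 0, 0, 0, 0, 0, 0],
  [1, 0, 0, 0, 0, 0, 0],
  [1, 0, 0, 0, 0, 0, 0],
  [1, 0, 0, 0, 0, 0, 0],
  [1, 0, 0, 0, 0, 0, 0],
  [1, 0, 0, 0, 0, 0, 0],
  [1, 0, 0, 0, 0, 0, 0],
  [1, 0, 0, 0, 0, 0, 0],
  [1, 0, 0, 0, 0, 0, 0],
], squeeze=30)

```text
t: 7.55
eef_pos: [0.6034, -0.1812, -0.0112]
ee_rot: [-3.141, -0.004, -0.289]
force: [-2.4, 2.6, 17.7]
width: 0.0335
gripper_force: 37.8
```

Width is 33.5 mm with 38 N grip, so the lugs are fully squeezed. Contact with the pin tops (28 mm) puts the reading offset at about 40 mm. Now I'll lift.

servo_tool([
  [1, 0, 0, -4, 0, 0, 0],
  [1, 0, 0, -6, 0, 0, 0],
  [1, 0, 0, -10, 0, 0, 0],
  [1, 0, 0, -20, 0, 0, 0],
  [1, 0, 0, -25, 0, 0, 0],
  [1, 0, 0, -25, 0, 0, 0],
  [1, 0, 0, -25, 0, 0, 0],
  [1, 0, 0, -25, 0, 0, 0],
  [1, 0, 0, -15, 0, 0, 0],
  [1, 0, 0, 0, 0, 0, 0],
  [1, 0, 0, 0, 0, 0, 0],
])

```text
t: 8.47
eef_pos: [0.6016, -0.1809, 0.142]
ee_rot: [-3.141, -0.001, -0.291]
force: [-0.1, -1.2, -2.8]
width: 0.0337
gripper_force: 36.6
```

Run:
```python
from h import *
f=arm.grab_frame("side"); s=arm.get_state(); p=s["eef_pos"]; M=R.from_euler('xyz',s["ee_rot"]).as_matrix()
print(p,s["width"],s["gripper_force"],s["force"],s["moment"])
u=proj(f,p+[0,0,.034])[0]; x,y=int(u[0])-50,int(u[1])-38
im=cv2.resize(f["color"][y:y+75,x:x+100,::-1],(800,600),interpolation=cv2.INTER_CUBIC)
q=proj(f,[p+[0,0,.0335]+M@np.array(v)/1000 for v in((0,62,0),(0,-62,0),(-15,12,-10),(15,12,-10),(-15,12,22),(15,12,22))])
for a in (q-[x,y]+.5)*8: cv2.circle(im,tuple(int(k) for k in a),4,(0,0,255),-1)
print(((q-[x,y]+.5)*8).round().tolist())
cv2.imwrite("pics/a6.png",im)
```

```text
[ 0.60078567 -0.18079272  0.1406815 ] 0.03394367553480485 36.62101219408214 [-1.08705623 -0.22503854 -2.70429824] [-0.01196024  0.03021615 -0.0117494 ]
[[502.0, 483.0], [330.0, 164.0], [370.0, 329.0], [486.0, 301.0], [370.0, 424.0], [483.0, 395.0]]
```

View pics/a6.png

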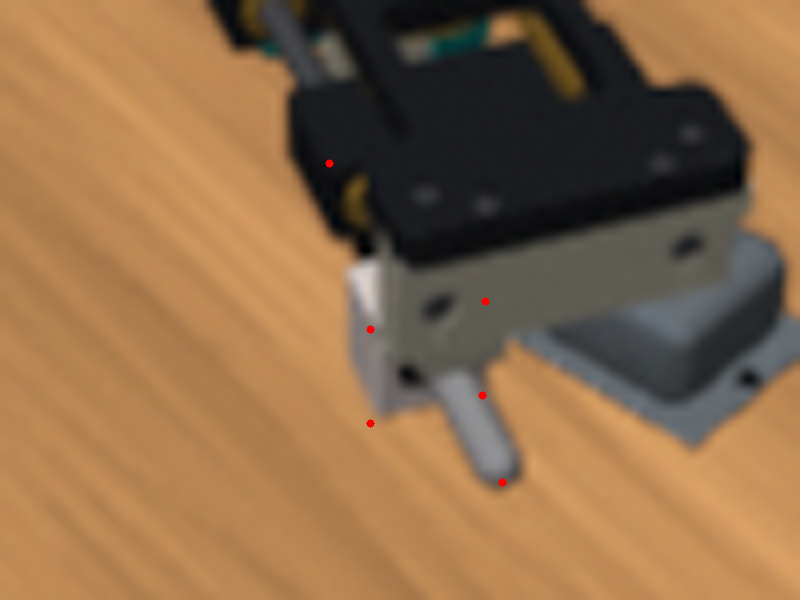

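Load held level and squeezed: pin tip seen at (500,480) against a predicted (502,483), so the pin line is at reading + 33.5 mm. Next I'll carry it over the cups.

servo_tool([
  [1, -7, -12, 0, 0, 0, 0],
  [1, -14.7, -24.8, 0, 0, 0, 0],
  [1, -14.7, -24.8, 0, 0, 0, 0],
  [1, -14.7, -24.8, 0, 0, 0, 0],
  [1, -14.7, -24.8, 0, 0, 0, 0],
  [1, -14.7, -24.8, 0, 0, 0, 0],
  [1, -14.7, -24.8, 0, 0, 0, 0],
  [1, -14.7, -24.8, 0, 0, 0, 0],
  [1, -14.7, -24.8, 0, 0, 0, 0],
  [1, -14.7, -24.8, 0, 0, 0, 0],
  [1, -14.7, -24.8, 0, 0, 0, 0],
  [1, -14.7, -24.8, 0, 0, 0, 0],
  [1, -14.7, -24.8, 0, 0, 0, 0],
  [1, -14.7, -24.8, 0, 0, 0, 0],
  [1, -7.7, -12.8, 0, 0, 0, 0],
  [1, 0, 0, 0, 0, 0, 2.7],
  [1, 0, 0, 0, 0, 0, 0],
  [1, 0, 0, 0, 0, 0, 0],
  [1, 0, 0, 0, 0, 0, 0],
])

```text
t: 10.1
eef_pos: [0.5031, 0.21, 0.1405]
ee_rot: [3.14, 0.001, -0.337]
force: [0.0, -0.6, -1.3]
width: 0.0335
gripper_force: 36.6
```

Run:
```python
from h import *
s=arm.get_state(); p=s["eef_pos"]; M=R.from_euler('xyz',s["ee_rot"]).as_matrix()
print(p,s["ee_rot"],s["width"],s["gripper_force"],s["force"])
d=M.T@(np.array([.5025,.211,p[2]])-p)*1000; print("to go tool",d.round(1),np.degrees(s["ee_rot"][2])+19.3)
```

```text
[0.50305734 0.21000224 0.14045078] [ 3.14023014e+00  8.56589292e-04 -3.36559138e-01] 0.03353366817235768 36.621486553922296 [ 0.02703383 -0.64676185 -1.33884509]
to go tool [-0.9 -0.8 -0. ] 0.0165818542725944
```

servo_tool([
  [1, -0.9, -0.8, 10, 0, 0, 0],
  [1, 0, 0, 10, 0, 0, 0],
  [1, 0, 0, 8, 0, 0, 0],
  [1, 0, 0, 0, 0, 0, 0],
  [1, 0, 0, 0, 0, 0, 0],
])

```text
t: 10.52
eef_pos: [0.5026, 0.2109, 0.1122]
ee_rot: [3.14, 0.001, -0.338]
force: [0.7, 0.7, -0.4]
width: 0.0334
gripper_force: 36.6
```

Run:
```python
from h import *
f=arm.grab_frame("side"); g=arm.grab_frame("top"); s=arm.get_state(); p=s["eef_pos"]; M=R.from_euler('xyz',s["ee_rot"]).as_matrix()
print(p,s["force"])
pin=p+[0,0,.0335]
tips=[pin+M@np.array([0,y,0])/1000 for y in(62,-62)]
c=np.array([.5025,.211,.108]); out=[]
for F,(x,y,w,h) in((f,(110,115,80,90)),(g,(75,205,80,90))):
    S=5; im=cv2.resize(F["color"][y:y+h,x:x+w,::-1],(w*S,h*S),interpolation=cv2.INTER_CUBIC)
    for u in (proj(F,tips)-[x,y]+.5)*S: cv2.circle(im,tuple(int(k) for k in u),3,(0,0,255),-1)
    for sy in(68,-68):
        t=np.linspace(0,2*np.pi,60)
        pts=[c+M@np.array([22*np.cos(a),sy,22*np.sin(a)])/1000 for a in t]
        cv2.polylines(im,[((proj(F,pts)-[x,y]+.5)*S).astype(int)],True,(0,255,0),1)
    out.append(im)
cv2.imwrite("pics/a7.png",np.hstack(out))
```

```text
[0.5032613  0.21154872 0.11335523] [ 0.54962201  0.29162786 -2.24374992]
```

View pics/a7.png

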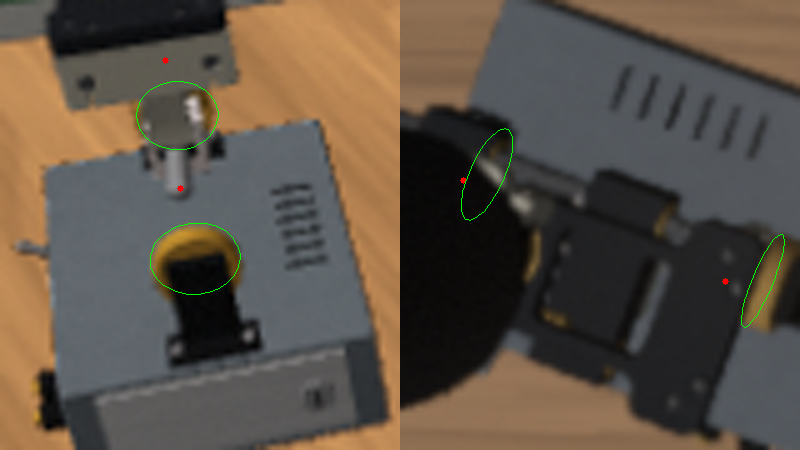

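Side view: near pin tip at (178,197) against a predicted (180,188), just inside the near cup mouth (centre (195,259)). So the load is perhaps 2 mm too far to −y. I'll nudge it 1.5 mm to +y and lower it in stages, watching the force.

servo_tool([
  [1, 0, -1.5, 4, 0, 0, 0],
  [1, 0, 0, 5, 0, 0, 0],
  [1, 0, 0, 5, 0, 0, 0],
  [1, 0, 0, 5, 0, 0, 0],
  [1, 0, 0, 3, 0, 0, 0],
  [1, 0, 0, 0, 0, 0, 0],
])

```text
t: 11.12
eef_pos: [0.503, 0.2126, 0.0902]
ee_rot: [3.14, 0.001, -0.338]
force: [-0.3, -0.7, -1.4]
width: 0.0337
gripper_force: 36.6
```

servo_tool([
  [1, 0, 0, 5, 0, 0, 0],
  [1, 0, 0, 5, 0, 0, 0],
  [1, 0, 0, 5, 0, 0, 0],
  [1, 0, 0, 5, 0, 0, 0],
  [1, 0, 0, 2, 0, 0, 0],
  [1, 0, 0, 0, 0, 0, 0],
  [1, 0, 0, 0, 0, 0, 0],
])

```text
t: 11.7
eef_pos: [0.5035, 0.213, 0.0691]
ee_rot: [3.141, 0.0, -0.337]
force: [0.3, -0.6, -2.0]
width: 0.0337
gripper_force: 36.6
```

No contact during the descent; pin line is at about 0.103. I'll open just enough for the pins to enter the cups.

servo_tool([
  [0.0, 0, 0, 0, 0, 0, 0],
  [0.0, 0, 0, 0, 0, 0, 0],
  [-0.2, 0, 0, 0, 0, 0, 0],
  [-0.2, 0, 0, 0, 0, 0, 0],
  [-0.2, 0, 0, 0, 0, 0, 0],
  [-0.2, 0, 0, 0, 0, 0, 0],
  [-0.2, 0, 0, 0, 0, 0, 0],
])

```text
t: 12.28
eef_pos: [0.5035, 0.213, 0.0693]
ee_rot: [-3.142, -0.0, -0.338]
force: [-0.5, 0.6, -2.5]
width: 0.0525
gripper_force: 10.9
```

Run:
```python
from h import *
f=arm.grab_frame("side"); s=arm.get_state(); print(s["eef_pos"],s["width"],s["gripper_force"],s["force"])
for q in("load_grip","pin_a"):
  for r in arm.recognise(q,f)[:5]: print(q,round(r["conf"],2),toworld(f,r["at"]).round(3))
```

```text
[0.50352229 0.21304492 0.06928159] 0.052601468615034494 10.905765588395298 [-0.86528878 -0.11749709 -1.24054101]
load_grip 0.73 [ 0.683 -0.423  0.027]
load_grip 0.68 [0.807 0.08  0.027]
pin_a 0.64 [ 0.661 -0.412  0.026]
pin_a 0.63 [0.786 0.087 0.027]
pin_a 0.6 [ 0.71  -0.446  0.031]
```

servo_tool([
  [-0.35, 0, 0, 0, 0, 0, 0],
  [-0.45, 0, 0, 0, 0, 0, 0],
  [-0.6, 0, 0, 0, 0, 0, 0],
  [-0.6, 0, 0, 0, 0, 0, 0],
  [-0.6, 0, 0, 0, 0, 0, 0],
  [-0.6, 0, 0, 0, 0, 0, 0],
])

```text
t: 12.93
eef_pos: [0.5037, 0.2132, 0.0694]
ee_rot: [-3.141, -0.0, -0.337]
force: [-0.4, 0.1, 0.7]
width: 0.0697
gripper_force: 0.0
```

servo_tool([
  [-0.6, 0, 0, -4, 0, 0, 0],
  [-0.6, 0, 0, -8, 0, 0, 0],
  [-0.6, 0, 0, -12, 0, 0, 0],
  [-0.6, 0, 0, -20, 0, 0, 0],
  [-0.6, 0, 0, -30, 0, 0, 0],
  [-0.6, 0, 0, -30, 0, 0, 0],
  [-0.6, 0, 0, -30, 0, 0, 0],
  [-0.6, 0, 0, 0, 0, 0, 0],
])

```text
t: 13.6
eef_pos: [0.5067, 0.2146, 0.2108]
ee_rot: [-3.133, -0.007, -0.336]
force: [2.0, 0.6, 0.7]
width: 0.0705
gripper_force: 0.0
```

I've used all my picture views, so I'll check the load with the recogniser and the white block's pixels.

Run:
```python
from h import *
f=arm.grab_frame("side")
for q in("load_grip","pin_a"):
  for r in arm.recognise(q,f)[:6]:
    print(q,round(r["conf"],2),toworld(f,r["at"]).round(3))
hsv=cv2.cvtColor(f["color"],cv2.COLOR_RGB2HSV)
m=((hsv[...,1]<45)&(hsv[...,2]>125)).astype(np.uint8)
n,_,st,ce=cv2.connectedComponentsWithStats(m[110:210,100:210])
for i in range(1,n):
  if st[i,4]>8: print("white",st[i],(ce[i]+[100,110]).round(1))
Rz=R.from_euler('z',-.337).as_matrix(); c=np.array([.503,.2125,.096])
print("block top exp",proj(f,c+[0,0,.010]),"centre",proj(f,c-[0,0,.006]))
for sy in(1,-1): print("lug exp",proj(f,[c+Rz@np.array([x,sy*.0295,z]) for x,z in((-.01,.038),(.01,.038),(-.01,0),(.01,0))]).round().tolist())
d=(hsv[...,2]<60).astype(np.uint8)
for row in range(138,178,2): print(row,''.join('W' if m[row,k] else '#' if d[row,k] else 'y' if (hsv[row,k,1]>150 and 15<hsv[row,k,0]<35) else '.' for k in range(125,180)))
```

```text
load_grip 0.78 [0.811 0.083 0.026]
load_grip 0.63 [ 0.685 -0.428  0.029]
load_grip 0.52 [0.503 0.195 0.116]
pin_a 0.64 [0.844 0.076 0.023]
pin_a 0.57 [ 0.658 -0.413  0.027]
pin_a 0.46 [0.509 0.237 0.12 ]
white [50 38  4  5 13] [151.4 149.8]
white [41 40  2  5 10] [141.5 152. ]
block top exp [[146.81032446 151.58469279]] centre [[147.96369976 156.48342753]]
lug exp [[140.0, 137.0], [148.0, 136.0], [143.0, 149.0], [150.0, 148.0]]
lug exp [[142.0, 150.0], [149.0, 148.0], [144.0, 162.0], [152.0, 160.0]]
138 ............yyyy########yyyy...........................
140 ............yyyyy#######yyy.............W..............
142 .............yyyy#########..#..........................
144 ................##############.........................
146 ......W.......###############..........................
148 ..............###########WWW...........................
150 ................WW#######.WW...........................
152 ................WW.#######WW..............#.###........
154 ................WW.#######.............................
156 ...................########............................
158 ....................###.###...............#.##.........
160 ....................y....yy....................##......
162 ..................yyyyyyyyyyyy.........................
164 .................yyyyyyyyyyyyyyy...........#...........
166 ................yyyyyyy#######yyy......................
168 ................yy#############yy......................
170 ................yy#############yy......................
172 .................yy#############.......................
174 ...................#############.......................
176 ....................#############......................
```

```bash
python3 -c "
from station import arm
print(arm.job_done())"
```

```text
the job is handed in; nothing more can be done
None
```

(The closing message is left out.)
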